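Check a clay tile with the moisture meter

TASK

Lift the moisture meter out of the tool caddy and press its round sensor foot gently and squarely onto the middle of the clay tile on the tilted stand, until the sprung foot is pushed about half-way in; hold it steady there for at least two seconds, without ever driving the foot hard against its stop. Nobody has measured how thick the tile is, so feel for its surface. Then stand the meter upright on its foot again in the same caddy compartment and let go, leaving the other things where they are.

Things in the scene. Friction and masses are not known exactly. Their poses are not given: they have to be found in the camera images.
- meter: Grey moisture meter standing in the caddy, 155 mm tall, 0.15 to 0.3 kg. Origin: centre of the foot's underside when the foot is fully out; z runs up to its top. Bell-shaped head, 52 mm diameter, z = 16 to 52 mm; above it an oblong grip 44 mm (x) by 30 mm (y), z = 50 to 155 mm: take it across the 30 mm (closing along y) at about z = 125 mm. Small display on the -x side.
- meter_foot (a joint): How far the meter's sprung foot is pushed in, in m: 0 fully out, 0.008 hard against its stop. The spring starts to give at about 3.5 N and then takes 0.8 N per mm (about 6.7 N half-way in, 9.9 N at the stop). The meter's own weight does not push it in.
- foot_face (a point): Centre of the underside of the meter's foot, a flat steel disc of 52 mm diameter and 7 mm thick; moves with the foot; z points up into the meter.
- aim (a point): Centre of the upper face of the tilted stand's plywood board, under the middle of the clay tile. z is the outward normal of board and tile, leaning 15 to 30 degrees from vertical; x points up the slope, y along the level hinge. The middle of the tile lies on this z axis; its flat surface is somewhere between 8 and 32 mm above this point (not measured).
- board: Plywood board of the stand, 170 (x) x 155 (y) x 45 mm, axes as point aim, origin 20 mm under its upper face. On it the grey clay tile, 140 x 130 mm, parallel to it, with a 62 mm incised ring round its middle and a raised border 12 mm wide and 7 mm high (flat inside 116 x 106 mm). Neither gives way when pressed.
- easel: Fixed dark steel foot of the tilted stand, 160 x 190 x 16 mm, with two cheeks 100 mm high at y = +-87 mm carrying the board's hinge at 82 mm height. Origin: centre of its underside; the board leans so that its face looks up and towards -x of this frame.
- caddy: Fixed white open tool caddy, 180 (x) x 300 (y) x 70 mm high, walls and floor 5 mm, one dividing wall across the middle at y = 0 making two compartments; origin: centre of its underside. The meter stands in the +y compartment, other tools lie in the -y one.
- slot (a point): Centre of the inner floor of the meter's compartment (5 mm above the caddy's underside); the compartment is 170 (x) x 142 (y) mm inside. Axes as the caddy's.
- paddle: Wooden clay paddle lying in the other compartment, 153 mm long (x), 50 mm wide, 16 mm thick; origin under its middle. Leave alone.
- stamp: Dark wooden stamp block in the other compartment, 60 x 35 x 49 mm high; origin centre of underside. Leave alone.
- mug: Red plastic mug standing on the table, 80 mm diameter, 95 mm high, handle to its +y; origin centre of underside. Leave alone.
- bust: Small clay head standing on the table, 76 mm diameter, about 118 mm high; origin centre of underside. Leave alone.
Things that resemble listed ones, but are neither listed nor needed, are in the scene too. Of the things like the meter, leave any that is purple; of the rest the larger one is meant.

How it is judged:
By the outcome, as a careful person would: the job done as asked, in the order asked, and still so for the second after the job is handed in, with the robot touching nothing.
It also fails if it takes over 59 s, if anything falls off the work surface, if the arm or the gripper's body presses on something with over 40 N, if the wrist force passes 120 N, or if a joint passes its speed limit or range.

ROBOT

A 6-joint arm with a two-finger parallel gripper is mounted at the origin on the work surface. World frame = base frame: x ahead of the robot, y to its left, z up, the work surface at z = 0. Lengths are in m, angles in rad, forces in N, time in s.
With the tool pointing down it reaches from about 0.425 to 1.125 m from the base axis. Payload 14.9 kg.
Tool frame: the origin (TCP) lies at the very end of the fingers, on their centre line; the grasp point (between the pads) lies 19 mm behind it; z points along the fingers, x is the direction in which the jaws open and shut, and the axes are right-handed (so a half turn about z gives the same grasp; the last joint's range is limited). The gripper opens to 91 mm and grips with 3 to 60 N. Pads are 32 mm wide; open, the fingers measure 118 mm over their backs; the gripper's body (76 mm by 178 mm) begins 60 mm behind the grasp point.
Start: joints at [1.219, 0.379, 1.734, -0, 1.028, -0.033], TCP at [0.219, 0.665, 0.214] pointing down, gripper open.
Joint ranges: [-2.77, 2.77], [-0.74, 2.19], [0, 2.66], [-1.06, 4.2], [0.31, 2.87], [-3.08, 3.08]. Speed limits (rad/s): [1.89, 1.89, 2.39, 3.14, 3.14, 3.14].

INTERFACE

Orientations are given as [roll, pitch, yaw] about the fixed x, y, z axes, in that order (R = Rz(yaw) Ry(pitch) Rx(roll)).
In Python, from cell import arm gives the robot as it stands. The module is installed in compiled form; this text tells all that it offers.
- The arm moves only by the tool apply_moves, never from a script. Its argument "moves" is a list of rows, each an object with "delta_pos": the shift along the world's x, y, z in cm, a list of three; "yaw": the turn about the world's z in degrees. In form: [{"delta_pos": [tx, ty, tz], "yaw": yaw}, ...]. A call has 1 to 5 rows; each row is the pose to reach, as a shift and turn from the pose commanded when the call began; what a row does not reach only later rows make up. A row lasts 1/12 s, in which the tool goes at most 41.7 mm and 7.16 degrees, less where a joint would pass 70% of its speed; a pose out of reach is approached as far as the arm can. A call with a gripper value outside its range is refused whole. "jaw" is the closure, from 0 (fully open) to 1 (shut), set as the call begins (left out, the last holds). The fingers move at their own pace and stop on an object; "newtons" is the grip in N (left out, the last holds). Time passes only in rows, so rows that repeat a pose let the fingers close. It gives the time, the measured TCP pose, the force and the opening at its end, in the units of the state.
- arm.get_state(): the state, without advancing time (a new reading comes with each control period).
- arm.snapshot(name): name is "scene" or "top" or "wrist"; returns a dict with "img" (384x512x3 uint8, blue, green, red), "mtx" (3x3 intrinsics, pixels), "origin" and "orientation" of the camera in the world. Camera axes: x right, y down, z forward; pixel columns grow to the right and rows downward; lengths in m; the calibration is good to about 2 mm. A picture is of the moment at which its call begins. There is no depth.
- arm.sign_off(): hands the job in, once; it reports no verdict.
The state is a dict: "time": time; "qpos": joint angles; "dq": joint speeds; "effort": joint torques, N m; "tool_pos": TCP position; "ee_rot": TCP orientation; "force": force on the tool from outside, world axes, zero at the start; "torque": the same for the moment, N m; "width": finger opening in m.
Only numpy, scipy, OpenCV 4.12 (cv2) and the standard library are available. Lean on these libraries where they do the work, as an engineer would, in place of code of your own. Each camera call takes 0.05 s, during which the arm holds its last target. There are 200 camera calls.

## Working session

There is one attempt and no reset: what is moved stays moved. The work goes in short steps, Python scripts to look and compute and a tool call to move; the robot and the scene stay as the last step left them, time stands still between calls to the robot, and variables do not carry over. Pictures are saved under pics/ and viewed, about 8 in all and at most 12, crops included, and the job is handed in when it is done.

Besides the shell and the picture viewer there is one more tool, called in YAML: its name, and indented under it one key for each argument. apply_moves: Moves the arm, as the interface text tells. Its arguments: {"type":"object","properties":{"moves":{"type":"array"},"jaw":{"type":"number"},"newtons":{"type":"number"}},"required":["moves"]}

```bash
mkdir -p pics; python3 - <<'E'
from cell import arm
import cv2,pickle,numpy as np
s=arm.get_state();print(s)
d={}
for n in("scene","top","wrist"):
    d[n]=arm.snapshot(n);cv2.imwrite(f"pics/{n}0.png",d[n]["img"]);print(n,d[n]["origin"],d[n]["orientation"],d[n]["mtx"][0],d[n]["mtx"][1])
pickle.dump(d,open("s0.pkl","wb"))
cv2.imwrite("pics/both0.png",cv2.resize(np.vstack([d["top"]["img"]]),(768,576)))
cv2.imwrite("pics/sc0.png",cv2.resize(d["scene"]["img"],(768,576)))
E
```

```text
{'time': 0.0, 'qpos': array([ 1.21871787e+00,  3.79416292e-01,  1.73476748e+00, -1.27282786e-05,
        1.02851218e+00, -3.33410567e-02]), 'dq': array([-0.00027967, -0.00046623,  0.00101007, -0.0012279 ,  0.00053791,
        0.00058262]), 'effort': array([-6.02489585e-03, -7.63774967e+01, -4.34327424e+01,  6.48793811e-02,
        4.28156415e-02, -1.04354435e-04]), 'tool_pos': array([0.21925701, 0.66436056, 0.21328944]), 'ee_rot': array([-3.14156676e+00,  1.10304706e-03,  1.25206551e+00]), 'force': array([-0.73525711, -0.30313275, -0.37585556]), 'torque': array([-0.01159199, -0.00674196, -0.05842976]), 'width': 0.091415697783486}
scene [ 0.62535086 -0.82316656  1.00463139] [-2.41854747  0.00393354  0.08392255] [424.52307745   0.         256.1683782 ] [  0.         424.52307745 194.36631171]
top [ 0.29662641 -0.00689262  1.2769115 ] [-2.94007993 -0.00372798 -1.58722271] [431.47836868   0.         255.64887298] [  0.         431.47836868 187.56573707]
wrist [0.14362502 0.68925416 0.38276232] [2.85808104e+00 3.01468542e-04 1.25150455e+00] [284.61300876   0.         257.55499611] [  0.         284.61300876 194.98091926]
```

View pics/both0.png

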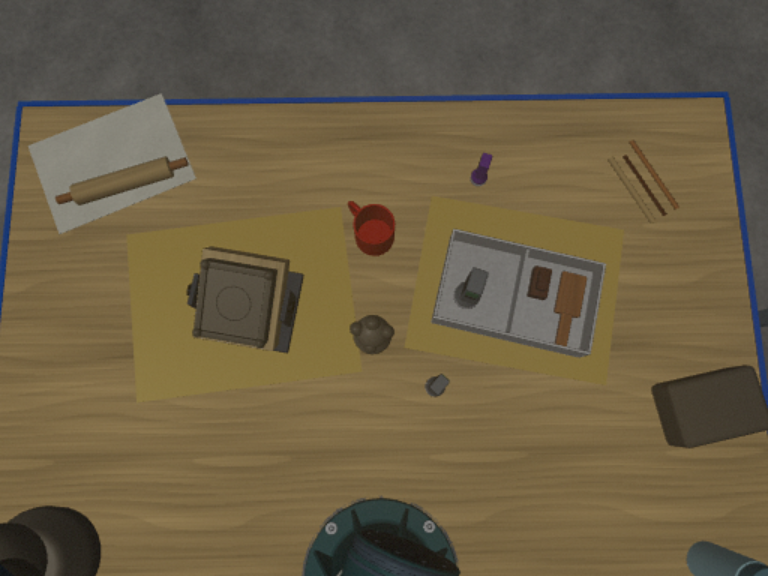

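View pics/sc0.png

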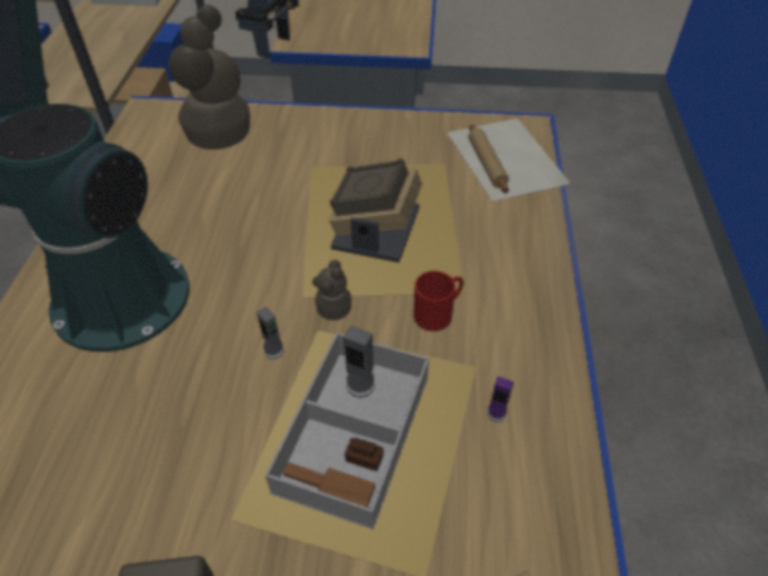

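```bash
python3 - <<'E'
import cv2,pickle,numpy as np
d=pickle.load(open("s0.pkl","rb"))
t=d["top"]["img"][155:245,120:210];s=d["scene"]["img"][100:180,210:290]
m=d["top"]["img"][145:245,280:410];ms=d["scene"]["img"][210:350,160:300]
r=lambda i,w,h:cv2.resize(i,(w,h),interpolation=cv2.INTER_CUBIC)
cv2.imwrite("pics/z1.png",np.vstack([np.hstack([r(t,400,400),r(s,400,400)])]))
E
```

```text
(no output)
```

View pics/z1.png

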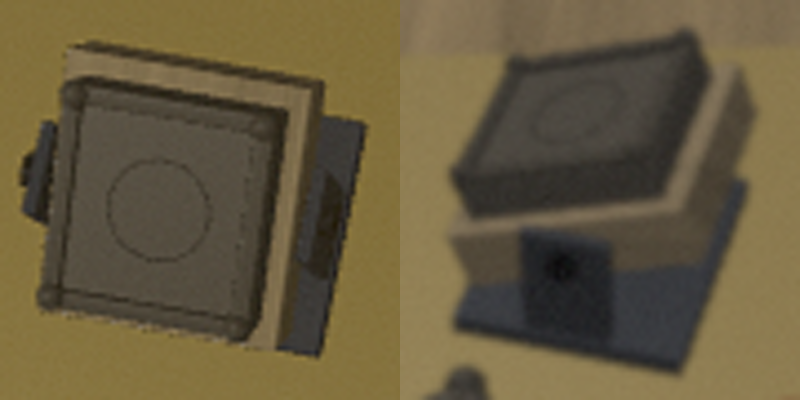

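```bash
cat > h.py <<'E'
import numpy as np,cv2,pickle
from scipy.spatial.transform import Rotation as R
def ray(c,p):
    v=np.linalg.solve(np.array(c["mtx"]),[p[0],p[1],1.]);v=R.from_euler("xyz",c["orientation"]).apply(v);return np.array(c["origin"]),v/np.linalg.norm(v)
def plane(c,p,z):
    o,v=ray(c,p);return o+v*(z-o[2])/v[2]
def tri(*cp):
    A=np.zeros((3,3));b=np.zeros(3);rs=[ray(c,p) for c,p in cp]
    for o,v in rs:
        M=np.eye(3)-np.outer(v,v);A+=M;b+=M@o
    x=np.linalg.solve(A,b);return x,max(np.linalg.norm((np.eye(3)-np.outer(v,v))@(x-o)) for o,v in rs)
def proj(c,x):
    q=np.array(c["mtx"])@R.from_euler("xyz",c["orientation"]).inv().apply(np.array(x)-c["origin"]);return q[:2]/q[2]
E
python3 - <<'E'
from h import *
d=pickle.load(open("s0.pkl","rb"));T,S=d["top"],d["scene"]
tp=lambda x,y:(x/4.4444+120-.4,y/4.4444+155-.4)
sp=lambda x,y:((x-400)/5+210-.4,y/5+100-.4)
P={}
for n,a,b in[("ctr",(160,211),(579,112)),("++",(72,90),(688,40)),("+-",(262,127),(672,160)),("-+",(46,297),(515,63)),("--",(240,328),(460,178))]:
    x,e=tri((T,tp(*a)),(S,sp(*b)));P[n]=x;print(n,x.round(4),e.round(4))
ux=(P["++"]+P["+-"]-P["-+"]-P["--"])/2;uy=(P["++"]+P["-+"]-P["+-"]-P["--"])/2
print(ux,np.linalg.norm(ux),uy,np.linalg.norm(uy));n=np.cross(ux,uy);n/=np.linalg.norm(n);print("n",n,np.degrees(np.arccos(n[2])),np.degrees(np.arctan2(uy[1],uy[0])),np.degrees(np.arctan2(n[1],n[0])))
# base plate right edge, top view z=.016
print("base edge",[plane(T,tp(*q),.016).round(4) for q in((366,122),(320,355))])
# caddy / meter crops
m=T["img"][140:245,280:410];s=S["img"][210:350,170:290]
r=lambda i,w,h:cv2.resize(i,(w,h),interpolation=cv2.INTER_CUBIC)
cv2.imwrite("pics/z2.png",np.hstack([cv2.copyMakeBorder(r(m,455,368),0,192,0,0,0),r(s,345,560)[:, :345] if 0 else cv2.copyMakeBorder(r(s,345,402),0,158,0,0,0)]))
E
```

```text
ctr [0.4958 0.2554 0.1287] 0.0004
++ [0.5644 0.304  0.1541] 0.0012
+- [0.5526 0.1953 0.1394] 0.0085
-+ [0.4457 0.3271 0.1104] 0.0008
-- [0.4247 0.2085 0.1087] 0.0011
[ 0.12333744 -0.01815381  0.03721509] 0.13010244882342506 [0.01635518 0.11365236 0.00817901] 0.11511406105085682
n [-0.29237001 -0.02672015  0.95593191] 17.07291522665454 81.81105113433489 -174.77815622770015
base edge [array([0.5734, 0.1444, 0.016 ]), array([0.4174, 0.1732, 0.016 ])]
```

View pics/z2.png

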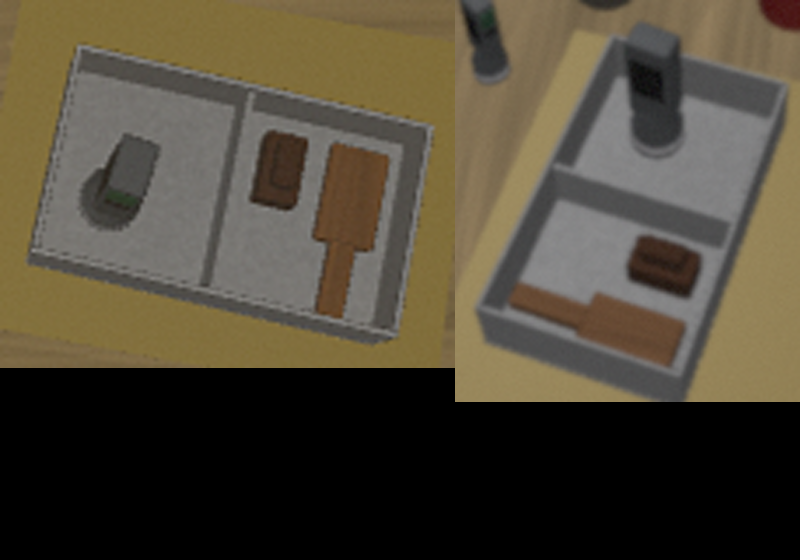

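```bash
python3 - <<'E'
from h import *
d=pickle.load(open("s0.pkl","rb"));T,S=d["top"],d["scene"]
tp=lambda x,y:(x/3.5+280-.4,y/3.505+140-.4)
sp=lambda x,y:((x-455)/2.875+170-.4,y/2.871+210-.4)
C=[plane(T,tp(*q),.07) for q in((77,45),(433,127),(397,335),(30,258))]
C=np.array(C)[:,:2];print(C.round(4),[np.linalg.norm(C[i]-C[i-1]).round(4) for i in range(4)]);print("ctr",C.mean(0))
for i,j in((3,0),(2,1),(1,0),(2,3)):
  v=C[j]-C[i];print(np.degrees(np.arctan2(v[1],v[0])))
M=np.array([plane(T,tp(*q),.16)[:2] for q in((128,135),(160,143),(141,200),(109,190))])
print("top",M.round(4),M.mean(0),[np.linalg.norm(M[i]-M[i-1]).round(4) for i in range(4)])
for i,j in((3,0),(2,1),(1,0),(2,3)):
  v=M[j]-M[i];print(np.degrees(np.arctan2(v[1],v[0])))
print("foot", plane(S,sp(656,140),.01),plane(T,tp(108,203),.01))
E
```

```text
[[ 0.6451 -0.1506]
 [ 0.5708 -0.4404]
 [ 0.4012 -0.3972]
 [ 0.4678 -0.106 ]] [np.float64(0.1828), np.float64(0.2992), np.float64(0.175), np.float64(0.2987)]
ctr [ 0.52124596 -0.27355196]
-14.125241591253925
-14.30874313535131
75.62994512830905
77.12486467980933
top [[ 0.5478 -0.1759]
 [ 0.5412 -0.1999]
 [ 0.4976 -0.1835]
 [ 0.5056 -0.1597]] [ 0.52305993 -0.17974907] [np.float64(0.0452), np.float64(0.0249), np.float64(0.0466), np.float64(0.0251)]
-21.023148895022693
-20.657745204274093
74.65596960075342
71.35076464574418
foot [ 0.52181769 -0.18714636  0.01      ] [ 0.52245801 -0.1789113   0.01      ]
```

apply_moves:
  moves:
    - {"delta_pos": [12,-16,3.7],"yaw": 0}
    - {"delta_pos": [12,-16,3.7],"yaw": 0}
    - {"delta_pos": [12,-16,3.7],"yaw": 0}
    - {"delta_pos": [12,-16,3.7],"yaw": 0}
    - {"delta_pos": [12,-16,3.7],"yaw": 0}
  jaw: 0

```text
time: 0.57
tool_pos: [0.3403, 0.5027, 0.2512]
ee_rot: [3.142, 0.0, 1.252]
force: [0.3, 0.3, 0.3]
width: 0.091
```

apply_moves:
  moves:
    - {"delta_pos": [8,-10.4,0],"yaw": 0}
    - {"delta_pos": [8,-10.4,0],"yaw": 0}
    - {"delta_pos": [8,-10.4,0],"yaw": 0}
    - {"delta_pos": [8,-10.4,0],"yaw": 0}

```text
time: 0.9
tool_pos: [0.4219, 0.3968, 0.2509]
ee_rot: [3.141, 0.001, 1.249]
force: [0.0, 0.9, 0.0]
width: 0.0912
```

apply_moves:
  moves:
    - {"delta_pos": [3.45,-19.3,0],"yaw": 0}
    - {"delta_pos": [3.45,-19.3,0],"yaw": 0}
    - {"delta_pos": [3.45,-19.3,0],"yaw": 0}
    - {"delta_pos": [3.45,-19.3,0],"yaw": 0}
    - {"delta_pos": [3.45,-19.3,0],"yaw": 0}

```text
time: 1.32
tool_pos: [0.4537, 0.2052, 0.2508]
ee_rot: [-3.142, 0.0, 1.252]
force: [0.1, 0.3, -0.0]
width: 0.0909
```

apply_moves:
  moves:
    - {"delta_pos": [3.45,-19.3,0],"yaw": 0}
    - {"delta_pos": [3.45,-19.3,0],"yaw": 0}
    - {"delta_pos": [3.45,-19.3,0],"yaw": 0}
    - {"delta_pos": [3.45,-19.3,0],"yaw": 0}
    - {"delta_pos": [3.45,-19.3,0],"yaw": 0}

```text
time: 1.73
tool_pos: [0.4884, 0.0121, 0.2511]
ee_rot: [3.141, 0.0, 1.251]
force: [-0.2, 0.8, -0.4]
width: 0.0915
```

apply_moves:
  moves:
    - {"delta_pos": [3.45,-19.3,0],"yaw": -1}
    - {"delta_pos": [3.45,-19.3,0],"yaw": -1}
    - {"delta_pos": [3.45,-19.3,0],"yaw": -1}
    - {"delta_pos": [3.45,-19.3,0],"yaw": -1}
    - {"delta_pos": [3.45,-19.3,0],"yaw": -1}

```text
time: 2.15
tool_pos: [0.5231, -0.1812, 0.251]
ee_rot: [3.141, 0.0, 1.234]
force: [0.1, 1.4, 0.0]
width: 0.0914
```

```bash
python3 - <<'E'
from h import *
from cell import arm
w=arm.snapshot("wrist");pickle.dump(w,open("w1.pkl","wb"));print(w["origin"],w["orientation"],arm.get_state()["tool_pos"],proj(w,[.5225,-.18,.16]))
cv2.imwrite("pics/w1.png",cv2.resize(w["img"],(768,576)))
E
```

```text
[ 0.44778157 -0.15509754  0.42032896] [ 2.85770855e+00 -4.34058539e-04  1.23301146e+00] [ 0.5240131  -0.18417802  0.25113962] [258.76191459 197.7877502 ]
```

View pics/w1.png

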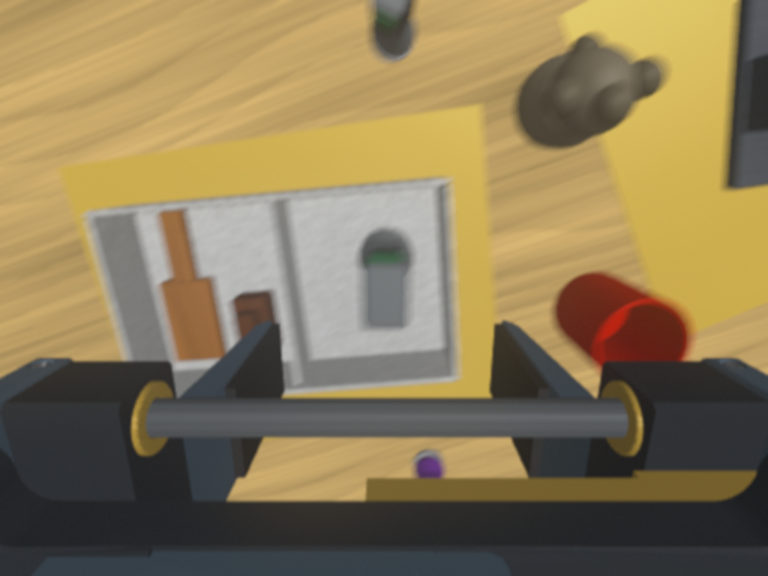

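apply_moves:
  moves:
    - {"delta_pos": [0,0,-4],"yaw": 0}
    - {"delta_pos": [0,0,-8],"yaw": 0}
    - {"delta_pos": [0,0,-11],"yaw": 0}
    - {"delta_pos": [0,0,-13],"yaw": 0}
    - {"delta_pos": [0,0,-13.9],"yaw": 0}

```text
time: 2.62
tool_pos: [0.5213, -0.1775, 0.1089]
ee_rot: [-3.137, -0.0, 1.234]
force: [-0.1, 0.6, 0.6]
width: 0.0913
```

```bash
python3 - <<'E'
from h import *
from cell import arm
for i in range(3):
    w=arm.snapshot("wrist");s=arm.get_state();print(s["tool_pos"],s["ee_rot"],s["force"],s["torque"])
pickle.dump(w,open("w2.pkl","wb"))
cv2.imwrite("pics/w2.png",w["img"][150:330,100:420])
E
```

```text
[ 0.52133333 -0.17746356  0.10887329] [-3.13731989e+00 -1.83179697e-04  1.23456462e+00] [-2.42279342  1.12444381 -1.17222314] [0.02913966 0.10201669 0.00399567]
[ 0.5221867  -0.17778544  0.11073277] [-3.13894557e+00 -1.08954519e-04  1.23467018e+00] [ 0.20615489  0.15637549 -0.1034138 ] [-0.00536736 -0.00467589  0.06016567]
[ 0.5230487  -0.17813498  0.11214424] [-3.14103190e+00 -2.85908590e-05  1.23467562e+00] [ 1.03250842 -0.55681425  0.42424271] [-0.02573016 -0.07463053  0.03789068]
```

View pics/w2.png

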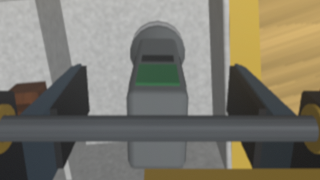

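apply_moves:
  moves:
    - {"delta_pos": [0,0,0],"yaw": 0}
    - {"delta_pos": [0,0,0],"yaw": 0}
    - {"delta_pos": [0,0,0],"yaw": 0}
    - {"delta_pos": [0,0,0],"yaw": 0}
    - {"delta_pos": [0,0,0],"yaw": 0}
  jaw: 1
  newtons: 20

```text
time: 3.18
tool_pos: [0.5232, -0.1784, 0.1126]
ee_rot: [3.141, 0.0, 1.235]
force: [-0.0, 0.6, 0.3]
width: 0.0604
```

apply_moves:
  moves:
    - {"delta_pos": [0,0,0],"yaw": 0}
    - {"delta_pos": [0,0,0],"yaw": 0}
    - {"delta_pos": [0,0,0],"yaw": 0}
    - {"delta_pos": [0,0,0],"yaw": 0}
    - {"delta_pos": [0,0,0],"yaw": 0}

```text
time: 3.6
tool_pos: [0.5229, -0.1782, 0.1119]
ee_rot: [-3.141, 0.0, 1.235]
force: [0.2, -0.4, -1.3]
width: 0.0296
```

apply_moves:
  moves:
    - {"delta_pos": [0,0,0],"yaw": 0}
    - {"delta_pos": [0,0,1],"yaw": 0}
    - {"delta_pos": [0,0,2],"yaw": 2}
    - {"delta_pos": [0,0,2.5],"yaw": 5}
    - {"delta_pos": [0,0,2.5],"yaw": 5}

```text
time: 4.02
tool_pos: [0.5236, -0.1785, 0.1385]
ee_rot: [3.14, 0.0, 1.324]
force: [0.3, -0.0, -1.1]
width: 0.0298
```

apply_moves:
  moves:
    - {"delta_pos": [-1,0.25,0],"yaw": 0}
    - {"delta_pos": [-2,0.5,0],"yaw": 0}
    - {"delta_pos": [-3,0.75,0],"yaw": 0}
    - {"delta_pos": [-3.5,0.9,0],"yaw": 0}
    - {"delta_pos": [-4,1.0,0],"yaw": 0}

```text
time: 4.43
tool_pos: [0.4826, -0.1681, 0.1371]
ee_rot: [3.14, -0.0, 1.321]
force: [4.9, 1.8, -0.7]
width: 0.0295
```

apply_moves:
  moves:
    - {"delta_pos": [-0.5,0.1,0],"yaw": 0}
    - {"delta_pos": [-1,0.25,0],"yaw": 0}
    - {"delta_pos": [-1.7,0.45,0],"yaw": 0}
    - {"delta_pos": [-2.3,0.6,0],"yaw": 0}
    - {"delta_pos": [-2.7,0.7,0],"yaw": 0}

```text
time: 4.85
tool_pos: [0.4558, -0.1614, 0.1372]
ee_rot: [3.14, 0.0, 1.322]
force: [3.8, -2.1, 0.5]
width: 0.03
```

```bash
python3 - <<'E'
from h import *
from cell import arm
for i in range(2):
    w=arm.snapshot("scene");s=arm.get_state();print(s["tool_pos"],s["ee_rot"],s["force"],s["torque"],s["width"])
p=proj(w,s["tool_pos"]);print(p)
x,y=map(int,p);c=w["img"][y-50:y+70,x-70:x+70];v=arm.snapshot("wrist")["img"][150:330,100:420]
cv2.imwrite("pics/s3.png",np.hstack([cv2.resize(c,(467,400),interpolation=cv2.INTER_CUBIC),cv2.copyMakeBorder(v,0,220,0,0,0)]))
E
```

```text
[ 0.45518    -0.16115577  0.13706466] [3.14114092e+00 2.05957304e-04 1.32174242e+00] [ 2.16505145 -2.37789538 -0.39604046] [-0.43563244 -0.83668331 -0.01752831] 0.029774040941376565
[ 0.45539427 -0.16118811  0.13701659] [-3.14148964e+00  9.18743536e-05  1.32169315e+00] [ 1.56357977 -0.98607706 -1.44781285] [-0.2384526  -0.4287096  -0.00545474] 0.02989176781017006
[213.41453645 221.1069551 ]
```

View pics/s3.png

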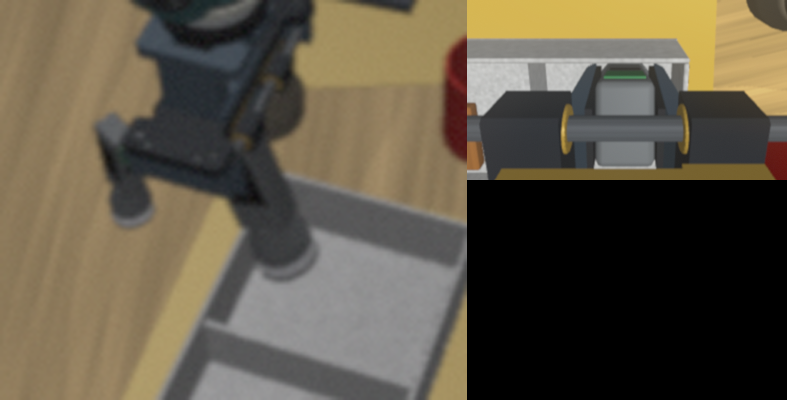

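apply_moves:
  moves:
    - {"delta_pos": [0.5,-0.1,1],"yaw": 0}
    - {"delta_pos": [0.5,-0.1,4],"yaw": 0}
    - {"delta_pos": [0.5,-0.1,8],"yaw": 0}
    - {"delta_pos": [0.5,-0.1,12],"yaw": 0}
    - {"delta_pos": [0.5,-0.1,15],"yaw": 0}

```text
time: 5.42
tool_pos: [0.461, -0.1622, 0.2903]
ee_rot: [3.141, 0.0, 1.322]
force: [1.1, -0.7, -1.4]
width: 0.0301
```

apply_moves:
  moves:
    - {"delta_pos": [-0.2,3,0],"yaw": 1}
    - {"delta_pos": [-0.4,7,0],"yaw": 2}
    - {"delta_pos": [-0.6,11,0],"yaw": 3}
    - {"delta_pos": [-0.8,15,0],"yaw": 3.8}
    - {"delta_pos": [-1,19,0],"yaw": 3.8}

```text
time: 5.83
tool_pos: [0.45, 0.0294, 0.2874]
ee_rot: [-3.14, 0.0, 1.388]
force: [1.6, 0.4, -1.5]
width: 0.03
```

apply_moves:
  moves:
    - {"delta_pos": [-0.2,4,0],"yaw": 0}
    - {"delta_pos": [-0.4,8,0],"yaw": 0}
    - {"delta_pos": [-0.6,12,0],"yaw": 0}
    - {"delta_pos": [-0.8,16,0],"yaw": 0}
    - {"delta_pos": [-1,19,0],"yaw": 0}

```text
time: 6.25
tool_pos: [0.44, 0.2204, 0.2873]
ee_rot: [-3.14, 0.001, 1.389]
force: [1.8, -0.3, -2.4]
width: 0.0301
```

apply_moves:
  moves:
    - {"delta_pos": [0,2,0],"yaw": 0}
    - {"delta_pos": [0,4,0],"yaw": 0}
    - {"delta_pos": [0,4.8,-0.5],"yaw": 0}
    - {"delta_pos": [0,4.8,-0.5],"yaw": 0}

```text
time: 6.58
tool_pos: [0.4403, 0.2666, 0.2811]
ee_rot: [-3.14, 0.001, 1.39]
force: [-0.0, -0.7, -1.8]
width: 0.0298
```

```bash
python3 - <<'E'
from h import *
from cell import arm
arm.snapshot("wrist")
t=arm.snapshot("top");w=arm.snapshot("scene");s=arm.get_state();print(s["time"],s["tool_pos"],s["ee_rot"],s["force"],s["torque"],s["width"])
pickle.dump((t,w,s),open("s4.pkl","wb"))
P=s["tool_pos"]+[0,0,.019]
p=proj(w,P);x,y=map(int,p);x0,y0=x-50,y-40;print(x0,y0,p)
for a in(10,15,20,25):
    r=np.radians(a);q=np.radians(-10.5);n=np.array([-np.sin(r)*np.cos(q),-np.sin(r)*np.sin(q),np.cos(r)])
    print(a,(proj(w,P-n*.125)-[x0,y0])*4)
c=w["img"][y0:y0+110,x0:x0+100]
x1,y1=map(int,proj(t,P))
cv2.imwrite("pics/s4.png",np.hstack([cv2.resize(c,(400,440),interpolation=cv2.INTER_CUBIC),cv2.resize(t["img"][y1-60:y1+50,x1-50:x1+50],(400,440),interpolation=cv2.INTER_CUBIC)]))
E
```

```text
6.7333 [0.44070641 0.26483441 0.28171202] [-3.14071474e+00  8.93742299e-04  1.38777776e+00] [ 0.4564082   0.40011895 -2.20686803] [0.00213332 0.02043485 0.02444402] 0.030244780769717716
175 33 [225.73252321  73.15955323]
10 [238.00200398 300.8027687 ]
15 [250.76179663 300.51934941]
20 [263.25554947 299.23378422]
25 [275.40280467 296.94438926]
```

View pics/s4.png

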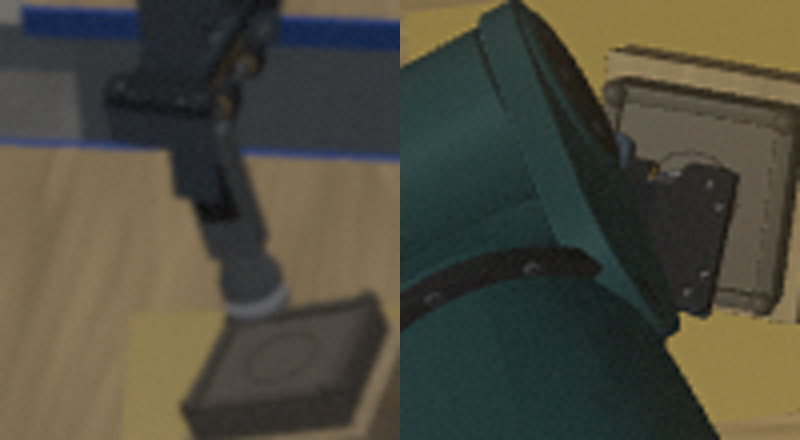

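apply_moves:
  moves:
    - {"delta_pos": [0.34,-0.06,-0.94],"yaw": 0}
    - {"delta_pos": [0.68,-0.12,-1.88],"yaw": 0}
    - {"delta_pos": [1.01,-0.19,-2.82],"yaw": 0}
    - {"delta_pos": [1.34,-0.25,-3.76],"yaw": 0}
    - {"delta_pos": [1.61,-0.3,-4.5],"yaw": 0}
  newtons: 12

```text
time: 7.15
tool_pos: [0.4571, 0.2622, 0.2353]
ee_rot: [-3.141, 0.001, 1.388]
force: [-0.1, 0.1, -1.7]
width: 0.0303
```

```bash
cat > avg.py <<'E'
from h import *
from cell import arm
F=[];Q=[];X=[]
for i in range(6):
    arm.snapshot("wrist");s=arm.get_state();F.append(s["force"]);Q.append(s["torque"]);X.append(s["tool_pos"])
F,Q,X=map(np.array,(F,Q,X));f=F[1:].mean(0);q=Q[1:].mean(0);u=np.array([.924,-.171,.342]);n=np.array([-.336,.062,.94])
print("t",s["time"],"pos",X[1:].mean(0).round(4),"F",f.round(2),F.std(0).round(2),"Tq",q.round(3),Q.std(0).round(3));print("Fn",f@n,"Fu",f@u,"Tq_hinge",q@[.182,.983,0],"w",s["width"])
E
python3 avg.py
```

```text
t 7.45 pos [0.457  0.2626 0.2365] F [-0.03 -0.02 -2.57] [0.7  0.33 0.77] Tq [0.024 0.034 0.009] [0.015 0.053 0.032]
Fn -2.4061327683875136 Fu -0.8991868561636553 Tq_hinge 0.037526618649778125 w 0.030017485520616893
```

apply_moves:
  moves:
    - {"delta_pos": [0.034,-0.006,-0.094],"yaw": 0}
    - {"delta_pos": [0.067,-0.012,-0.19],"yaw": 0}
    - {"delta_pos": [0.1,-0.019,-0.28],"yaw": 0}
    - {"delta_pos": [0.134,-0.025,-0.376],"yaw": 0}

```text
time: 7.78
tool_pos: [0.4584, 0.2626, 0.2332]
ee_rot: [3.141, -0.0, 1.388]
force: [0.5, -0.1, -1.4]
width: 0.0296
```

apply_moves:
  moves:
    - {"delta_pos": [0.034,-0.006,-0.094],"yaw": 0}
    - {"delta_pos": [0.034,-0.006,-0.094],"yaw": 0}
    - {"delta_pos": [0.034,-0.006,-0.094],"yaw": 0}

```text
time: 8.03
tool_pos: [0.4587, 0.2625, 0.2324]
ee_rot: [-3.141, -0.0, 1.388]
force: [-1.6, 0.1, 1.8]
width: 0.0303
```

apply_moves:
  moves:
    - {"delta_pos": [0.034,-0.006,-0.094],"yaw": 0}
    - {"delta_pos": [0.034,-0.006,-0.094],"yaw": 0}
    - {"delta_pos": [0.034,-0.006,-0.094],"yaw": 0}

```text
time: 8.28
tool_pos: [0.459, 0.2624, 0.2314]
ee_rot: [-3.142, -0.0, 1.388]
force: [-2.4, -0.3, 2.3]
width: 0.0302
```

```bash
python3 avg.py
```

```text
t 8.5833 pos [0.459  0.2624 0.2313] F [-2.38  0.86  2.39] [0.35 0.32 0.41] Tq [ 0.116  0.493 -0.008] [0.031 0.036 0.023]
Fn 3.102146971781991 Fu -1.529640724253505 Tq_hinge 0.5057343181910166 w 0.030216262532860572
```

```bash
cat > look.py <<'E'
import sys
from h import *
from cell import arm
w=arm.snapshot("scene");s=arm.get_state();P=s["tool_pos"]+[0,0,.019]
x,y=map(int,proj(w,P));x0,y0=x-40,y-5;k=5
c=cv2.resize(w["img"][y0:y0+90,x0:x0+80],None,fx=k,fy=k,interpolation=cv2.INTER_CUBIC);o=c.copy()
c=cv2.convertScaleAbs(c,alpha=1.5,beta=10)
for a,col in((16,(0,0,255)),(20,(0,255,0)),(24,(255,0,0))):
    r=np.radians(a);q=np.radians(-10.5);n=np.array([-np.sin(r)*np.cos(q),-np.sin(r)*np.sin(q),np.cos(r)])
    h=np.array([.182,.983,0]);u=np.cross(h,n);f=P-n*.123
    for t in np.linspace(0,2*np.pi,40):
        p=(proj(w,f+.026*(np.cos(t)*u+np.sin(t)*h))-[x0,y0]+.5)*k
        cv2.circle(o,(int(p[0]),int(p[1])),1,col,-1)
    for zz,rr in((.052,.022),(.012,.026)):
        for sg in(-1,1):
            p=(proj(w,P-n*(.125-zz)+sg*rr*u)-[x0,y0]+.5)*k;cv2.circle(o,(int(p[0]),int(p[1])),2,col,-1)
cv2.imwrite(sys.argv[1],np.hstack([c,o]))
E
python3 look.py pics/p5.png
```

```text
(no output)
```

View pics/p5.png

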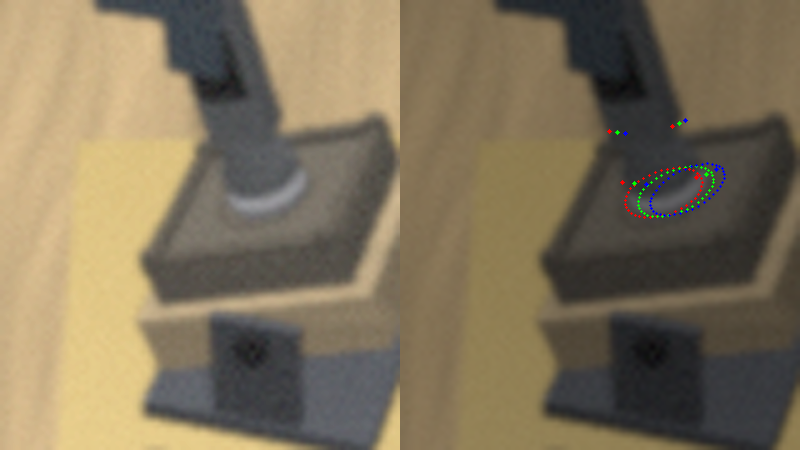

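apply_moves:
  moves:
    - {"delta_pos": [-0.1,0.02,-0.06],"yaw": 0}
    - {"delta_pos": [-0.2,0.04,-0.12],"yaw": 0}
    - {"delta_pos": [-0.3,0.06,-0.18],"yaw": 0}
    - {"delta_pos": [-0.4,0.08,-0.24],"yaw": 0}
    - {"delta_pos": [-0.4,0.08,-0.24],"yaw": 0}
  newtons: 9

```text
time: 9.05
tool_pos: [0.4549, 0.2632, 0.2288]
ee_rot: [3.142, -0.0, 1.388]
force: [-1.0, -0.3, 2.7]
width: 0.0299
```

```bash
python3 avg.py
```

```text
t 9.35 pos [0.4549 0.2632 0.2289] F [-1.77  0.39  2.96] [0.28 0.59 0.36] Tq [-0.012  0.198 -0.033] [0.032 0.04  0.042]
Fn 3.3990434820562565 Fu -0.6873545523157765 Tq_hinge 0.19283127476730003 w 0.030158486698032425
```

apply_moves:
  moves:
    - {"delta_pos": [-0.1,0.02,-0.06],"yaw": 0}
    - {"delta_pos": [-0.2,0.04,-0.12],"yaw": 0}
    - {"delta_pos": [-0.25,0.05,-0.16],"yaw": 0}
    - {"delta_pos": [-0.25,0.05,-0.16],"yaw": 0}

```text
time: 9.68
tool_pos: [0.4524, 0.2637, 0.2272]
ee_rot: [3.142, 0.0, 1.388]
force: [-0.8, -0.9, 2.6]
width: 0.0297
```

```bash
python3 avg.py; python3 look.py pics/p6.png
```

```text
t 9.9833 pos [0.4524 0.2637 0.2273] F [-1.78 -0.27  2.66] [0.56 0.45 0.37] Tq [-0.095  0.167 -0.024] [0.018 0.03  0.023]
Fn 3.081065266324545 Fu -0.6864359413084059 Tq_hinge 0.14685606161753892 w 0.029975203001201964
```

View pics/p6.png

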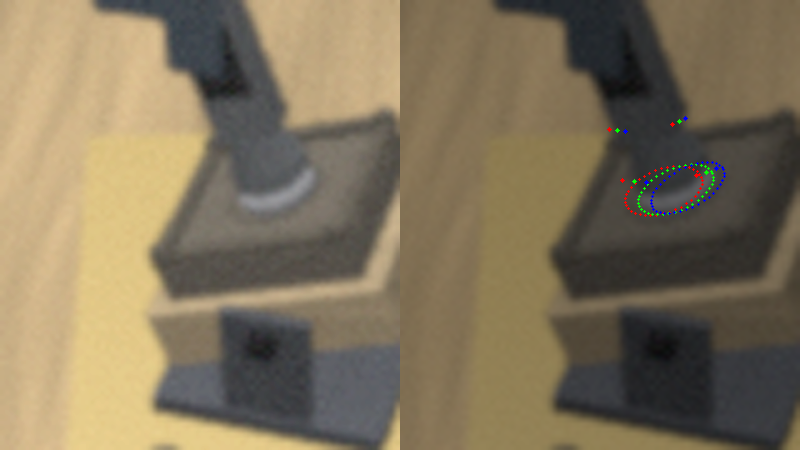

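apply_moves:
  moves:
    - {"delta_pos": [0.017,-0.003,-0.047],"yaw": 0}
    - {"delta_pos": [0.034,-0.006,-0.094],"yaw": 0}
    - {"delta_pos": [0.051,-0.009,-0.141],"yaw": 0}
    - {"delta_pos": [0.051,-0.009,-0.141],"yaw": 0}

```text
time: 10.37
tool_pos: [0.453, 0.2636, 0.2257]
ee_rot: [-3.141, 0.0, 1.388]
force: [-2.8, -0.5, 3.0]
width: 0.0299
```

```bash
python3 avg.py
```

```text
t 10.6667 pos [0.453  0.2636 0.2259] F [-2.49 -0.07  3.49] [0.61 0.4  0.29] Tq [-0.031  0.521 -0.033] [0.031 0.055 0.015]
Fn 4.113341217318384 Fu -1.0915414258629945 Tq_hinge 0.5065859757859602 w 0.029723323830604283
```

apply_moves:
  moves:
    - {"delta_pos": [0,0,0],"yaw": 0}
    - {"delta_pos": [0,0,0],"yaw": 0}
    - {"delta_pos": [0,0,0],"yaw": 0}
    - {"delta_pos": [0,0,0],"yaw": 0}
    - {"delta_pos": [0,0,0],"yaw": 0}

```text
time: 11.08
tool_pos: [0.453, 0.2636, 0.2259]
ee_rot: [-3.142, 0.0, 1.388]
force: [-3.6, 1.0, 3.2]
width: 0.0299
```

apply_moves:
  moves:
    - {"delta_pos": [0,0,0],"yaw": 0}
    - {"delta_pos": [0,0,0],"yaw": 0}
    - {"delta_pos": [0,0,0],"yaw": 0}
    - {"delta_pos": [0,0,0],"yaw": 0}
    - {"delta_pos": [0,0,0],"yaw": 0}

```text
time: 11.5
tool_pos: [0.453, 0.2636, 0.2258]
ee_rot: [-3.141, 0.0, 1.388]
force: [-3.5, 0.5, 2.8]
width: 0.0297
```

apply_moves:
  moves:
    - {"delta_pos": [0,0,0],"yaw": 0}
    - {"delta_pos": [0,0,0],"yaw": 0}
    - {"delta_pos": [0,0,0],"yaw": 0}
    - {"delta_pos": [0,0,0],"yaw": 0}
    - {"delta_pos": [0,0,0],"yaw": 0}

```text
time: 11.92
tool_pos: [0.453, 0.2636, 0.2259]
ee_rot: [-3.141, 0.0, 1.388]
force: [-3.9, -0.0, 2.8]
width: 0.0298
```

apply_moves:
  moves:
    - {"delta_pos": [0,0,0],"yaw": 0}
    - {"delta_pos": [0,0,0],"yaw": 0}
    - {"delta_pos": [0,0,0],"yaw": 0}
    - {"delta_pos": [0,0,0],"yaw": 0}
    - {"delta_pos": [0,0,0],"yaw": 0}

```text
time: 12.33
tool_pos: [0.453, 0.2636, 0.2259]
ee_rot: [-3.142, 0.0, 1.388]
force: [-4.2, -0.1, 2.8]
width: 0.03
```

apply_moves:
  moves:
    - {"delta_pos": [0,0,0],"yaw": 0}
    - {"delta_pos": [0,0,0],"yaw": 0}
    - {"delta_pos": [0,0,0],"yaw": 0}
    - {"delta_pos": [0,0,0],"yaw": 0}
    - {"delta_pos": [0,0,0],"yaw": 0}

```text
time: 12.75
tool_pos: [0.453, 0.2636, 0.2259]
ee_rot: [-3.142, 0.0, 1.388]
force: [-5.4, -0.3, 3.1]
width: 0.0301
```

```bash
python3 avg.py; python3 look.py pics/p7.png
```

```text
t 13.05 pos [0.453  0.2636 0.2259] F [-4.11 -0.19  3.15] [0.24 0.51 0.4 ] Tq [-0.029  0.875 -0.059] [0.029 0.037 0.028]
Fn 4.332269771513168 Fu -2.6875032398897614 Tq_hinge 0.8542880473178239 w 0.029883098022621755
```

View pics/p7.png

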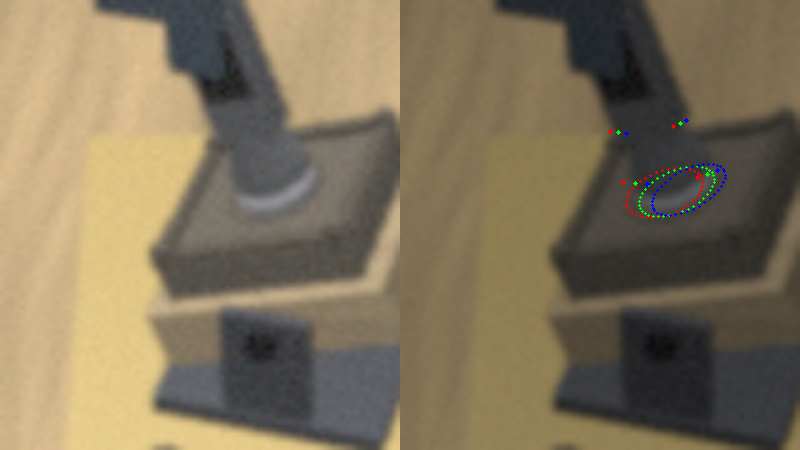

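apply_moves:
  moves:
    - {"delta_pos": [0,0,0],"yaw": 0}
    - {"delta_pos": [0,0,0],"yaw": 0}
    - {"delta_pos": [0,0,0],"yaw": 0}
    - {"delta_pos": [0,0,0],"yaw": 0}
    - {"delta_pos": [0,0,0],"yaw": 0}

```text
time: 13.52
tool_pos: [0.453, 0.2636, 0.2259]
ee_rot: [-3.142, 0.0, 1.388]
force: [-4.1, -0.3, 3.5]
width: 0.0301
```

apply_moves:
  moves:
    - {"delta_pos": [0,0,0],"yaw": 0}
    - {"delta_pos": [0,0,0],"yaw": 0}
    - {"delta_pos": [0,0,0],"yaw": 0}
    - {"delta_pos": [0,0,0],"yaw": 0}
    - {"delta_pos": [0,0,0],"yaw": 0}

```text
time: 13.93
tool_pos: [0.453, 0.2636, 0.2259]
ee_rot: [3.142, 0.0, 1.388]
force: [-4.5, -0.6, 2.9]
width: 0.0302
```

apply_moves:
  moves:
    - {"delta_pos": [0,0,0],"yaw": 0}
    - {"delta_pos": [0,0,0],"yaw": 0}
    - {"delta_pos": [0,0,0],"yaw": 0}
    - {"delta_pos": [0,0,0],"yaw": 0}
    - {"delta_pos": [0,0,0],"yaw": 0}

```text
time: 14.35
tool_pos: [0.453, 0.2636, 0.2259]
ee_rot: [-3.142, 0.0, 1.388]
force: [-4.1, 0.3, 3.1]
width: 0.0293
```

apply_moves:
  moves:
    - {"delta_pos": [0,0,0],"yaw": 0}
    - {"delta_pos": [0,0,0],"yaw": 0}
    - {"delta_pos": [0,0,0],"yaw": 0}
    - {"delta_pos": [0,0,0],"yaw": 0}
    - {"delta_pos": [0,0,0],"yaw": 0}

```text
time: 14.77
tool_pos: [0.453, 0.2636, 0.2259]
ee_rot: [-3.142, 0.0, 1.388]
force: [-4.3, -0.4, 2.9]
width: 0.0299
```

```bash
python3 avg.py
```

```text
t 15.0667 pos [0.453  0.2636 0.2259] F [-5.08 -0.08  3.29] [0.5  0.32 0.47] Tq [-0.077  0.944 -0.063] [0.034 0.013 0.022]
Fn 4.797640022934507 Fu -3.551974368785047 Tq_hinge 0.9140140306957226 w 0.03036025418225654
```

apply_moves:
  moves:
    - {"delta_pos": [-0.1,0.02,0.28],"yaw": 0}
    - {"delta_pos": [-0.2,0.04,0.56],"yaw": 0}
    - {"delta_pos": [-0.5,0.1,1.4],"yaw": 0}
    - {"delta_pos": [-1.0,0.2,2.8],"yaw": 0}
    - {"delta_pos": [-1.5,0.3,5.5],"yaw": 0}

```text
time: 15.48
tool_pos: [0.4367, 0.266, 0.2797]
ee_rot: [-3.139, 0.002, 1.388]
force: [-1.1, -0.0, -2.0]
width: 0.03
```

```bash
python3 avg.py; python3 - <<'E'
from h import *
from cell import arm
s=arm.get_state();w=arm.snapshot("scene");P=s["tool_pos"]+[0,0,.019];x,y=map(int,proj(w,P));x0,y0=x-45,y-30
c=cv2.resize(w["img"][y0:y0+110,x0:x0+100],None,fx=4,fy=4,interpolation=cv2.INTER_CUBIC)
for a in(10,15,20,25):
    r=np.radians(a);q=np.radians(-10.5);n=np.array([-np.sin(r)*np.cos(q),-np.sin(r)*np.sin(q),np.cos(r)])
    print(a,(proj(w,P-n*.125)-[x0,y0])*4)
cv2.imwrite("pics/p8.png",c)
E
```

```text
t 15.7833 pos [0.4384 0.2669 0.2821] F [ 0.13  0.23 -2.23] [1.68 0.98 3.02] Tq [ 0.023  0.046 -0.014] [0.086 0.132 0.024]
Fn -2.1261434033507967 Fu -0.6831860683959298 Tq_hinge 0.04935340876077273 w 0.029989605996768313
10 [218.59548021 260.96170351]
15 [231.32419307 260.67920152]
20 [243.78547976 259.39635343]
25 [255.89904636 257.11149552]
```

apply_moves:
  moves:
    - {"delta_pos": [0.3,-2,0.5],"yaw": 0}
    - {"delta_pos": [1,-5,1],"yaw": -1}
    - {"delta_pos": [1.8,-9,1],"yaw": -2}
    - {"delta_pos": [2.6,-12.5,1],"yaw": -3}
    - {"delta_pos": [3.3,-16,1],"yaw": -3.8}
  newtons: 20

```text
time: 16.25
tool_pos: [0.4709, 0.1049, 0.2902]
ee_rot: [-3.141, 0.0, 1.321]
force: [0.3, 0.3, -0.9]
width: 0.03
```

apply_moves:
  moves:
    - {"delta_pos": [0.8,-4,0],"yaw": 0}
    - {"delta_pos": [1.6,-8,0],"yaw": 0}
    - {"delta_pos": [2.4,-12,0],"yaw": 0}
    - {"delta_pos": [3.3,-16,0],"yaw": 0}
    - {"delta_pos": [3.3,-16,0],"yaw": 0}

```text
time: 16.67
tool_pos: [0.5048, -0.0588, 0.2902]
ee_rot: [-3.141, 0.001, 1.318]
force: [-0.1, 1.4, -2.3]
width: 0.03
```

apply_moves:
  moves:
    - {"delta_pos": [0.8,-3.5,0],"yaw": 0}
    - {"delta_pos": [1.6,-7,0],"yaw": 0}
    - {"delta_pos": [2.4,-10.5,0],"yaw": 0}
    - {"delta_pos": [3.2,-14.2,0],"yaw": 0}
    - {"delta_pos": [3.2,-14.2,0],"yaw": 0}

```text
time: 17.08
tool_pos: [0.5368, -0.2002, 0.29]
ee_rot: [-3.141, 0.001, 1.319]
force: [-0.8, 2.0, -2.4]
width: 0.0297
```

```bash
python3 avg.py;python3 -c "
from cell import arm;print(arm.get_state()['ee_rot'])"
```

```text
t 17.3833 pos [ 0.5357 -0.1952  0.2901] F [ 0.58 -0.06 -2.23] [0.59 0.39 0.11] Tq [ 0.037  0.05  -0.019] [0.039 0.024 0.031]
Fn -2.295452886599367 Fu -0.21320571322815648 Tq_hinge 0.05577513321247666 w 0.029980492917776456
[-3.14097644e+00 -1.29861306e-04  1.32274113e+00]
```

apply_moves:
  moves:
    - {"delta_pos": [0,0,-3],"yaw": 0}
    - {"delta_pos": [0,0,-6.5],"yaw": 0}
    - {"delta_pos": [0,0,-10],"yaw": 0}
    - {"delta_pos": [0,0,-13],"yaw": 0}
    - {"delta_pos": [0,0,-14],"yaw": 0}

```text
time: 17.8
tool_pos: [0.5338, -0.1936, 0.1469]
ee_rot: [-3.136, -0.001, 1.323]
force: [-1.1, -0.2, -2.5]
width: 0.0298
```

apply_moves:
  moves:
    - {"delta_pos": [0,0,-1],"yaw": 0}
    - {"delta_pos": [0,0,-2.3],"yaw": 0}
    - {"delta_pos": [0.6,-0.15,-2.3],"yaw": 0}
    - {"delta_pos": [1.2,-0.3,-2.3],"yaw": 0}
    - {"delta_pos": [1.8,-0.45,-2.3],"yaw": 0}

```text
time: 18.22
tool_pos: [0.5556, -0.2004, 0.1292]
ee_rot: [3.14, 0.0, 1.322]
force: [-0.1, -0.8, -0.8]
width: 0.0302
```

apply_moves:
  moves:
    - {"delta_pos": [0.5,-0.12,0],"yaw": 0}
    - {"delta_pos": [1,-0.25,0],"yaw": 0}
    - {"delta_pos": [1.5,-0.38,0],"yaw": 0}
    - {"delta_pos": [2.0,-0.5,0],"yaw": 0}
    - {"delta_pos": [2.5,-0.63,0],"yaw": 0}

```text
time: 18.63
tool_pos: [0.5793, -0.2063, 0.1285]
ee_rot: [-3.141, -0.0, 1.322]
force: [-4.0, 0.9, 1.4]
width: 0.0297
```

apply_moves:
  moves:
    - {"delta_pos": [0.4,-0.1,0],"yaw": 0}
    - {"delta_pos": [0.8,-0.2,0],"yaw": 0}
    - {"delta_pos": [1.2,-0.3,0],"yaw": 0}
    - {"delta_pos": [1.6,-0.4,0],"yaw": 0}
    - {"delta_pos": [1.7,-0.43,0],"yaw": 0}

```text
time: 19.05
tool_pos: [0.5967, -0.2107, 0.128]
ee_rot: [3.141, 0.0, 1.322]
force: [-4.4, 1.6, 1.4]
width: 0.0299
```

```bash
python3 avg.py
```

```text
t 19.35 pos [ 0.5964 -0.2106  0.128 ] F [-0.79  0.74 -1.95] [0.88 0.51 0.9 ] Tq [ 0.12   0.175 -0.005] [0.054 0.177 0.027]
Fn -1.518170063446577 Fu -1.5252837429168387 Tq_hinge 0.19408637294099412 w 0.02998922427176631
```

apply_moves:
  moves:
    - {"delta_pos": [0.1,-0.02,0],"yaw": 0}
    - {"delta_pos": [0.2,-0.05,0],"yaw": 0}
    - {"delta_pos": [0.2,-0.05,0],"yaw": 0}

```text
time: 19.6
tool_pos: [0.5978, -0.211, 0.1278]
ee_rot: [-3.141, -0.0, 1.322]
force: [-4.3, 0.8, 1.0]
width: 0.03
```

```bash
python3 avg.py; python3 - <<'E'
from h import *
from cell import arm
s=arm.get_state();w=arm.snapshot("scene");v=arm.snapshot("wrist");P=s["tool_pos"]+[0,0,.019];x,y=map(int,proj(w,P));x0,y0=x-45,y-30
c=cv2.resize(w["img"][y0:y0+110,x0:x0+100],None,fx=4,fy=4,interpolation=cv2.INTER_CUBIC)
for a,col in((-5,(255,0,0)),(0,(0,255,0)),(5,(0,0,255))):
    r=np.radians(a);q=np.radians(-14.2);n=np.array([-np.sin(r)*np.cos(q),-np.sin(r)*np.sin(q),np.cos(r)])
    h=np.array([.245,.969,0]);u=np.cross(h,n)
    for t in np.linspace(0,2*np.pi,30):
        p=(proj(w,P-n*.125+.026*(np.cos(t)*u+np.sin(t)*h))-[x0,y0]+.5)*4
        cv2.circle(c,(int(p[0]),int(p[1])),1,col,-1)
cv2.imwrite("pics/p9.png",np.hstack([cv2.resize(w["img"][y0:y0+110,x0:x0+100],(400,440),interpolation=cv2.INTER_CUBIC),c]))
E
```

```text
t 19.9 pos [ 0.5978 -0.211   0.1278] F [-5.2   0.55  1.36] [0.6  0.34 0.45] Tq [0.287 1.308 0.006] [0.038 0.086 0.015]
Fn 3.0633750204768013 Fu -4.43815116156514 Tq_hinge 1.3383824309953471 w 0.029751161630491817
```

apply_moves:
  moves:
    - {"delta_pos": [-1,0.25,0],"yaw": 0}
    - {"delta_pos": [-3,0.75,0],"yaw": 0}
    - {"delta_pos": [-5,1.25,0],"yaw": 0}
    - {"delta_pos": [-5,1.25,-0.5],"yaw": 0}
    - {"delta_pos": [-5,1.25,-1],"yaw": 0}
  newtons: 10

```text
time: 20.42
tool_pos: [0.5477, -0.1985, 0.1181]
ee_rot: [3.14, 0.0, 1.322]
force: [1.1, -0.8, -1.3]
width: 0.03
```

```bash
python3 avg.py
```

```text
t 20.7167 pos [ 0.5486 -0.1987  0.1178] F [ 0.24 -0.15 -1.78] [0.39 0.34 0.99] Tq [0.005 0.013 0.021] [0.023 0.025 0.027]
Fn -1.7584042372016686 Fu -0.36381250737323206 Tq_hinge 0.013978515410761096 w 0.029900856002146255
```

apply_moves:
  moves:
    - {"delta_pos": [0,0,-0.1],"yaw": 0}
    - {"delta_pos": [0,0,-0.2],"yaw": 0}
    - {"delta_pos": [0,0,-0.3],"yaw": 0}
    - {"delta_pos": [0,0,-0.3],"yaw": 0}

```text
time: 21.05
tool_pos: [0.548, -0.1985, 0.1146]
ee_rot: [-3.141, -0.0, 1.322]
force: [0.1, 1.0, -1.7]
width: 0.0298
```

```bash
python3 avg.py
```

```text
t 21.35 pos [ 0.5481 -0.1985  0.1149] F [ 0.31  0.26 -2.43] [0.52 0.4  0.68] Tq [-0.008  0.047  0.015] [0.032 0.016 0.018]
Fn -2.375056438444922 Fu -0.5852787998095212 Tq_hinge 0.04454665606086685 w 0.029830038313597578
```

apply_moves:
  moves:
    - {"delta_pos": [0,0,-0.1],"yaw": 0}
    - {"delta_pos": [0,0,-0.2],"yaw": 0}
    - {"delta_pos": [0,0,-0.2],"yaw": 0}

```text
time: 21.6
tool_pos: [0.5479, -0.1985, 0.1127]
ee_rot: [-3.141, -0.0, 1.322]
force: [0.2, 0.3, -1.1]
width: 0.0302
```

```bash
python3 avg.py
```

```text
t 21.9 pos [ 0.548  -0.1985  0.1129] F [ 0.16  0.22 -2.1 ] [0.47 0.53 0.38] Tq [ 0.006  0.005 -0.01 ] [0.017 0.021 0.031]
Fn -2.0167419363245314 Fu -0.6113910808898118 Tq_hinge 0.006424634569200696 w 0.02990949229262639
```

apply_moves:
  moves:
    - {"delta_pos": [0,0,-0.1],"yaw": 0}
    - {"delta_pos": [0,0,-0.1],"yaw": 0}
    - {"delta_pos": [0,0,-0.1],"yaw": 0}

```text
time: 22.15
tool_pos: [0.548, -0.1985, 0.1118]
ee_rot: [-3.141, -0.0, 1.322]
force: [-0.0, 0.8, -2.3]
width: 0.03
```

```bash
python3 avg.py
```

```text
t 22.45 pos [ 0.548  -0.1985  0.1119] F [ 0.26 -0.26 -2.06] [0.57 0.49 0.21] Tq [-0.008  0.012  0.008] [0.037 0.012 0.015]
Fn -2.036278244059221 Fu -0.42174336257332584 Tq_hinge 0.010809770020031225 w 0.02975782990900038
```

apply_moves:
  moves:
    - {"delta_pos": [0,0,-0.1],"yaw": 0}
    - {"delta_pos": [0,0,-0.1],"yaw": 0}
    - {"delta_pos": [0,0,-0.1],"yaw": 0}
    - {"delta_pos": [0,0,-0.1],"yaw": 0}

```text
time: 22.78
tool_pos: [0.5482, -0.1986, 0.111]
ee_rot: [3.141, 0.0, 1.322]
force: [0.5, 0.4, 1.0]
width: 0.03
```

```bash
python3 avg.py
```

```text
t 23.0833 pos [ 0.5482 -0.1986  0.111 ] F [-0.07  0.08  2.07] [0.46 0.32 0.49] Tq [0.031 0.046 0.001] [0.03  0.031 0.023]
Fn 1.9726726569734234 Fu 0.6301344232954936 Tq_hinge 0.050772925883173954 w 0.02991440133885448
```

apply_moves:
  moves:
    - {"delta_pos": [0,0,-0.1],"yaw": 0}
    - {"delta_pos": [0,0,-0.1],"yaw": 0}
    - {"delta_pos": [0,0,-0.1],"yaw": 0}
    - {"delta_pos": [0,0,-0.1],"yaw": 0}

```text
time: 23.42
tool_pos: [0.5482, -0.1986, 0.1099]
ee_rot: [3.141, 0.0, 1.322]
force: [-0.5, -0.2, 3.4]
width: 0.0299
```

```bash
python3 avg.py
```

```text
t 23.7167 pos [ 0.5481 -0.1986  0.1099] F [0.83 0.02 2.92] [0.69 0.54 0.42] Tq [-0.061 -0.135 -0.001] [0.011 0.021 0.028]
Fn 2.466155042819909 Fu 1.7657991972794658 Tq_hinge -0.14406375461586454 w 0.02993042743368647
```

apply_moves:
  moves:
    - {"delta_pos": [0,0,0.1],"yaw": 0}
    - {"delta_pos": [0,0,0.1],"yaw": 0}
    - {"delta_pos": [0,0,0.1],"yaw": 0}
  newtons: 5

```text
time: 23.97
tool_pos: [0.5481, -0.1986, 0.1109]
ee_rot: [3.141, 0.0, 1.322]
force: [1.9, 0.0, 2.0]
width: 0.0298
```

apply_moves:
  moves:
    - {"delta_pos": [0,0,0],"yaw": 0}
    - {"delta_pos": [0,0,0],"yaw": 0}
    - {"delta_pos": [0,0,0],"yaw": 0}
    - {"delta_pos": [0,0,0],"yaw": 0}
    - {"delta_pos": [0,0,0],"yaw": 0}
  jaw: 0

```text
time: 24.38
tool_pos: [0.5479, -0.1984, 0.1107]
ee_rot: [-3.141, -0.0, 1.322]
force: [-0.2, 0.3, 0.9]
width: 0.0597
```

apply_moves:
  moves:
    - {"delta_pos": [0,0,0],"yaw": 0}
    - {"delta_pos": [0,0,0],"yaw": 0}
    - {"delta_pos": [0,0,0],"yaw": 0}
    - {"delta_pos": [0,0,0],"yaw": 0}
    - {"delta_pos": [0,0,0],"yaw": 0}

```text
time: 24.8
tool_pos: [0.548, -0.1985, 0.1109]
ee_rot: [3.142, -0.0, 1.322]
force: [-0.3, -0.2, 0.5]
width: 0.0904
```

```bash
python3 avg.py
```

```text
t 25.1 pos [ 0.548  -0.1985  0.1109] F [-0.1  -0.03  0.02] [0.71 0.31 0.39] Tq [-0.006 -0.003 -0.012] [0.025 0.02  0.013]
Fn 0.051304458459044015 Fu -0.0835974071331355 Tq_hinge -0.004193692886753324 w 0.09119236221700595
```

Raise clear, then look at it.

apply_moves:
  moves:
    - {"delta_pos": [0,0,2],"yaw": 0}
    - {"delta_pos": [0,0,5],"yaw": 0}
    - {"delta_pos": [0,0,9],"yaw": 0}
    - {"delta_pos": [0,0,13],"yaw": 0}
    - {"delta_pos": [0,0,15],"yaw": 0}

```text
time: 25.52
tool_pos: [0.5493, -0.199, 0.2657]
ee_rot: [3.137, 0.001, 1.322]
force: [1.4, -0.3, 0.9]
width: 0.0914
```

apply_moves:
  moves:
    - {"delta_pos": [-1,4,1],"yaw": 0}
    - {"delta_pos": [-2,8,2],"yaw": 0}
    - {"delta_pos": [-3,12,2],"yaw": 0}
    - {"delta_pos": [-4,16,2],"yaw": 0}
    - {"delta_pos": [-5,19,2],"yaw": 0}

```text
time: 25.93
tool_pos: [0.4972, -0.0063, 0.2812]
ee_rot: [3.141, -0.0, 1.322]
force: [1.1, 0.1, 0.4]
width: 0.0915
```

```bash
python3 - <<'E'
from h import *
from cell import arm
arm.snapshot("wrist");t=arm.snapshot("top");w=arm.snapshot("scene")
d=pickle.load(open("s0.pkl","rb"))
o=[cv2.resize(w["img"][190:350,140:330],(475,400),interpolation=cv2.INTER_CUBIC),cv2.resize(t["img"][140:245,280:410],(325,262))]
o[1]=cv2.copyMakeBorder(o[1],0,138,0,0,0);cv2.imwrite("pics/f.png",np.hstack(o))
for n,i in(("top",t),("scene",w)):
    df=cv2.absdiff(i["img"],d[n]["img"]).max(2)>45
    k=cv2.connectedComponentsWithStats(df.astype(np.uint8))[2][1:];print(n,[list(r) for r in k if r[4]>25])
print(arm.get_state()["time"],arm.get_state()["tool_pos"])
E
```

```text
top [[np.int32(138), np.int32(132), np.int32(165), np.int32(252), np.int32(19843)], [np.int32(303), np.int32(188), np.int32(18), np.int32(18), np.int32(187)], [np.int32(242), np.int32(219), np.int32(9), np.int32(7), np.int32(33)]]
scene [[np.int32(25), np.int32(0), np.int32(38), np.int32(72), np.int32(1445)], [np.int32(46), np.int32(0), np.int32(62), np.int32(105), np.int32(3263)], [np.int32(94), np.int32(0), np.int32(38), np.int32(17), np.int32(383)], [np.int32(136), np.int32(0), np.int32(38), np.int32(39), np.int32(690)], [np.int32(178), np.int32(0), np.int32(76), np.int32(39), np.int32(2105)], [np.int32(0), np.int32(22), np.int32(9), np.int32(28), np.int32(150)], [np.int32(177), np.int32(51), np.int32(17), np.int32(11), np.int32(83)], [np.int32(203), np.int32(69), np.int32(56), np.int32(83), np.int32(2262)], [np.int32(71), np.int32(107), np.int32(28), np.int32(52), np.int32(543)], [np.int32(229), np.int32(116), np.int32(17), np.int32(16), np.int32(93)], [np.int32(0), np.int32(137), np.int32(47), np.int32(32), np.int32(566)], [np.int32(230), np.int32(231), np.int32(10), np.int32(31), np.int32(243)], [np.int32(242), np.int32(242), np.int32(16), np.int32(27), np.int32(267)]]
26.0833 [ 0.49753287 -0.00695199  0.28108866]
```

View pics/f.png

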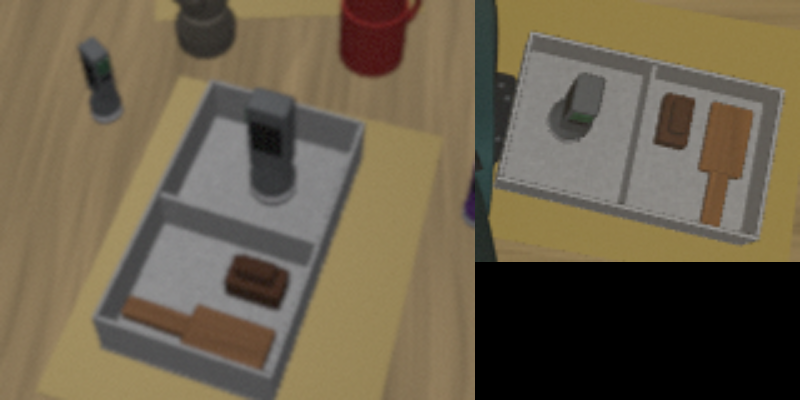

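```bash
python3 -c "
from cell import arm;print(arm.sign_off())"
```

```text
the job is handed in; nothing more can be done
None
```

The meter was pressed on the middle of the tile, put back in its compartment, and the job is handed in at 26 s on the robot clock. No verdict was reported.

- **Getting the tilt:** the arm can only turn about the vertical. I tilted the meter in the fingers by pushing its bell against the caddy's near wall, then rolled the foot flat on the tile with a light grip.
- **The press:** the tile surface turned up about 3 mm higher than the pictures had suggested. The hold lasted about 4.7 s. The force along the tile's normal was about 6.5 to 7.2 N, so the foot was about 3.8 to 4.6 mm in, well short of its 8 mm stop.
- **Squareness:** the pictures matched a 20° tilt to within about 1 to 2°, and the foot sat within about 2 mm of the ring's centre.
- **Putting it back:** I straightened the meter against the caddy's far wall, lowered it until it touched the floor, and let go. The last picture shows it upright in its own compartment, with the paddle, the stamp and the parts of the mug and bust in view where they were.

**Doubtful checks:**
- **Sideways force:** during the hold the force along the slope crept from about 0.2 to 2.7 N although the arm did not move.
- **Centre of pressure:** my estimate from the torque readings was too rough to confirm independently that the foot was flat. By the end of the hold it pointed towards the uphill rim.
- **Change near the bust:** comparing the first and last top views gave a small difference beside the bust, probably the arm hiding part of it. The other camera showed no change there.

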